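# Build up the spring bed of a model stand with two spacer plates, pressing each one home

### The job

Build up the spring-bed stand for the next plaster model: lay the wide spacer plate (ridges up) flat on the bed between the bed's two rails, let go, and press its middle straight down with the fingertips until the bed gives nearly to its stop, to feel that it lies flat; then let the bed rise. Only then lay the narrow plate flat between the ridges of the wide one and press it down and let it rise in the same way. Keep both plates centred with their ends flush, set them down rather than dropping them, and leave the jaw model, the jar and the pliers alone.

Things in the scene. Friction and masses are not known exactly. Their poses are not given: they have to be found in the camera images.
- stand: Fixed low grey stand, base 84 x 104 mm, 24 mm high, bolted down, carrying the steel spring bed. Origin: centre of its underside, on the worktop. x is along the bed's rails, y across them, z up.
- bed_top (a point): Centre of the bed's flat upper face between the rails, 40 mm above the worktop when up; it moves with the bed; axes as the stand's. The steel bed is 54 mm along x and 76 mm along y; a rail 4 mm wide and 4 mm high runs along x at each side, with 68 mm free between the rails; the ends (+x and -x) are open.
- bed (a joint): Travel of the spring bed straight down, in m: 0 up, 0.005 at its lower stop. The spring holds it up with 4.8 N and needs 7.8 N at the stop, less the weight lying on it (bed and both plates together about 3 N).
- wide_plate: Dark grey anodised aluminium spacer plate, 52 mm along its x, 60 mm along its y, 14 mm thick, with a ridge 4 mm wide and 4 mm high along x on top of each y side, 52 mm free between the ridges; about 0.1 kg. Origin: centre of its underside. It lies flat on the worktop, ridges up, and is best gripped by its two ends across x (52 mm). It belongs on the bed with its x along the stand's x, either way round, with 4 mm play to each rail.
- narrow_plate: Plain dark grey anodised aluminium spacer plate, 52 mm along its x, 44 mm along its y, 14 mm thick, flat on top, about 0.1 kg. Origin: centre of its underside. It lies flat on the worktop, and is best gripped by its two ends across x (52 mm). It belongs on the wide plate between the ridges, its underside 14 mm above the wide plate's underside, x along the wide plate's x, either way round, with 4 mm play to each ridge.
- cast: Bystander: green plaster jaw model, 51 x 66 x 31 mm, loose. Origin: centre of its underside.
- small_jar: Bystander: small white screw-top jar with a blue cap, 37 mm across, 50 mm high, loose. Origin: centre of its underside.
- pliers: Bystander: wire-bending pliers with red handles lying flat, 133 mm long, loose. Origin: middle of its underside.
Mind the look-alikes: they are no part of the job. What is shaped like the narrow_plate but blue is not meant.

How it is judged:
On the way, in this order (a step that is already met when the one before it is completed fails the run):
1. the wide plate lies flat and centred on the raised bed between its rails, let go (x of wide_plate in the frame of bed_top between -0.007 and 0.007 m and y of wide_plate in the frame of bed_top between -0.006 and 0.006 m and z of wide_plate in the frame of bed_top between -0.002 and 0.002 m and angle between the x axis of wide_plate and the x axis of bed_top, either way round below 0.17 rad and angle between wide_plate's own z axis and vertical below 0.04 rad and contact force between each of the fingers, narrow_plate and wide_plate below 0.1 N and linear speed of wide_plate below 0.02 m/s and value of joint bed below 0.0015 m), for 0.2 s.
2. the fingers press the wide plate down with the bed (more than 3 mm), nothing else on it yet (x of wide_plate in the frame of bed_top between -0.007 and 0.007 m and y of wide_plate in the frame of bed_top between -0.006 and 0.006 m and z of wide_plate in the frame of bed_top between -0.002 and 0.002 m and angle between the x axis of wide_plate and the x axis of bed_top, either way round below 0.17 rad and angle between wide_plate's own z axis and vertical below 0.04 rad and value of joint bed above 0.003 m and contact force between the fingers and wide_plate above 1 N and contact force between narrow_plate and wide_plate below 0.1 N), for 0.1 s.
3. the narrow plate lies flat and centred on the wide one between its ridges, let go, the bed up (x of wide_plate in the frame of bed_top between -0.007 and 0.007 m and y of wide_plate in the frame of bed_top between -0.006 and 0.006 m and z of wide_plate in the frame of bed_top between -0.002 and 0.002 m and angle between the x axis of wide_plate and the x axis of bed_top, either way round below 0.17 rad and angle between each of wide_plate, narrow_plate's own z axis and vertical below 0.04 rad and x of narrow_plate in the frame of wide_plate between -0.007 and 0.007 m and y of narrow_plate in the frame of wide_plate between -0.006 and 0.006 m and z of narrow_plate in the frame of wide_plate between 0.012 and 0.016 m and angle between the x axis of narrow_plate and the x axis of wide_plate, either way round below 0.17 rad and contact force between the fingers and narrow_plate below 0.1 N and linear speed of narrow_plate below 0.02 m/s and value of joint bed below 0.0015 m), for 0.2 s.
4. the fingers press the narrow plate down with the stack and the bed (more than 3 mm) (x of wide_plate in the frame of bed_top between -0.007 and 0.007 m and y of wide_plate in the frame of bed_top between -0.006 and 0.006 m and z of wide_plate in the frame of bed_top between -0.002 and 0.002 m and angle between the x axis of wide_plate and the x axis of bed_top, either way round below 0.17 rad and angle between each of wide_plate, narrow_plate's own z axis and vertical below 0.04 rad and x of narrow_plate in the frame of wide_plate between -0.007 and 0.007 m and y of narrow_plate in the frame of wide_plate between -0.006 and 0.006 m and z of narrow_plate in the frame of wide_plate between 0.012 and 0.016 m and angle between the x axis of narrow_plate and the x axis of wide_plate, either way round below 0.17 rad and value of joint bed above 0.003 m and contact force between the fingers and narrow_plate above 1 N), for 0.1 s.
At the end, for the whole second after the job is handed in: The wide plate lies flat on the bed between the rails, the narrow one flat on it between the ridges, each centred on what is below within 7 mm in x, 6 mm in y, 0.17 rad, 2 mm in height, tilt under 0.04 rad; bed up within 1.5 mm, plates let go and at rest (all of step 3 and contact force between the fingers and wide_plate below 0.1 N and linear speed of wide_plate below 0.02 m/s); the robot touches nothing.
It fails at once if the cast is moved more than 20 mm or tipped (distance of cast from where it was at the start of the episode above 0.02 m or angle between cast's own z axis and vertical above 0.35 rad).
It fails at once if the small jar is moved more than 20 mm or tipped (distance of small_jar from where it was at the start of the episode above 0.02 m or angle between small_jar's own z axis and vertical above 0.35 rad).
It fails at once if the pliers is moved more than 20 mm or tipped (distance of pliers from where it was at the start of the episode above 0.02 m or angle between pliers's own z axis and vertical above 0.35 rad).
It fails at once if the wide plate is dropped or thrown down instead of being set down (linear speed of wide_plate above 0.5 m/s and contact force between the fingers and wide_plate below 0.1 N).
It fails at once if the narrow plate is dropped or thrown down instead of being set down (linear speed of narrow_plate above 0.5 m/s and contact force between the fingers and narrow_plate below 0.1 N).
It also fails if it takes over 64 s, if anything falls off the work surface, if the arm or the gripper's body presses on something with over 40 N, if the wrist force passes 120 N, or if a joint passes its speed limit or range.

### The arm

A 7-joint arm with a two-finger parallel gripper is mounted at the origin on a cart in front of the work surface, level with it; the furniture and walls round the work are solid. World frame = base frame: x ahead of the robot, y to its left, z up, the work surface at z = 0. Lengths are in m, angles in rad, forces in N, time in s.
With the tool pointing down it reaches from about 0.425 to 0.95 m from the base axis. Payload 4.7 kg.
Tool frame: the origin (TCP) lies between the finger pads; the fingertips stand 8 mm ahead of it and the grasp point (between the pads) lies 11 mm behind it; z points along the fingers, y is the direction in which the jaws open and shut (so a half turn about z gives the same grasp; the last joint's range is limited). The gripper opens to 85 mm and grips with 20 to 120 N. Pads are 22 mm wide; open, the fingers measure 114 mm over their backs; the gripper's body (76 mm by 85 mm) begins 54 mm behind the grasp point. The pads swing forward as they close: fully open they stand 13 mm farther back than shut.
Start: joints at [1.269, 0.469, -0.049, 1.532, 0.024, 1.141, -0.082], TCP at [0.182, -0.65, 0.239] pointing down, gripper open.
Joint ranges: [-2.59, 2.59], [-0.33, 1.99], [-1.39, 1.29], [0.1, 2.45], [-1.04, 4.18], [0.21, 1.99], [-2.66, 2.66]. Speed limits (rad/s): [2.57, 2.57, 3.14, 3.14, 3.14, 3.14, 3.14].

### API

Orientations are given as a 3x3 rotation matrix whose columns are the frame's x, y, z axes.
In Python, from workcell import manip gives the robot as it stands. The module is installed in compiled form; this text tells all that it offers. Calls block until the motion is done:
- manip.move_pose(position, orientation): joint-space move of the TCP to a pose.
- manip.move_linear(position, rot=None, feed=0.15, until_force=None): straight line of the TCP; rot=None keeps the orientation; feed is the mean speed in m/s. With until_force (N) it stops when the force on the tool has changed by that much, and returns True; else False.
- manip.move_joints(angles): joint-space move.
- manip.open_gripper() and manip.close_gripper(effort=None): open the fingers fully, or close them until they stop; effort is the grip in N (None keeps the last).
- manip.dwell(seconds).
- manip.ik(position, orientation): joint angles nearest the present ones, or None.
- manip.camera(name): name is "side" or "top"; returns the picture (480x640x3 uint8, blue, green, red); there is no depth.
- manip.calibration(name): a dict with "intrinsics" (3x3 intrinsics, pixels), "view" (4x4, takes a point from world to camera coordinates). Camera axes: x right, y down, z forward; pixel columns grow to the right and rows downward; lengths in m; the calibration is good to about 2 mm. A picture is of the moment at which its call begins. calibration takes no time and is no camera call.
A pose or a line that the arm cannot do raises manip.IKError and nothing moves.
- manip.close_job(): hands the job in, once; it reports no verdict.
Trained networks look in the newest picture that a camera, given by its name, has taken for a name from the list of things; names that differ only in an ending like _2 or _b are one class to them, and where a whole thing is asked for, a point or a joint stands for the part that bears it (a point fixed in the world has none). Each returns a list of dicts, best first, with "confidence" (0 to 1); they miss things now and then, are a little off and sometimes report something else, mostly with a low value. They report only what shows in the picture. A call takes as long as a camera call. They do not tell look-alikes from the thing itself.
- manip.search_frame(camera, thing): "location" ([x, y, z] in m, in world coordinates, good to about 4 mm: the middle of the surface that is visible of it).
Readings, each from a call of its own:
- manip.read_time_s(): time.
- manip.read_q(): joint angles.
- manip.read_joint_velocities(): joint speeds.
- manip.read_effort(): joint torques, N m.
- manip.read_eef_pos(): TCP position.
- manip.read_ee_rot(): TCP orientation.
- manip.read_ft_force(): force on the tool from outside, world axes, zero at the start.
- manip.read_wrist_torque(): the same for the moment, N m.
- manip.read_width(): finger opening in m.
Only numpy, scipy, OpenCV 4.12 (cv2) and the standard library are available. Lean on these libraries where they do the work, as an engineer would, in place of code of your own. Each camera call takes 0.05 s, during which the arm holds its last target.

## Working session

There is one attempt and no reset: what is moved stays moved. The work goes in short steps, each a Python script; the robot and the scene stay as the last script left them, time stands still between calls to the robot, and variables do not carry over. Pictures are saved under pics/ and viewed, and the job is handed in when it is done.

```bash
mkdir -p pics
python3 - <<'E'
from workcell import manip
import cv2, numpy as np
for c in ("top","side"):
    im=manip.camera(c); cv2.imwrite(f"pics/{c}0.png",im)
    k=manip.calibration(c); print(c,np.round(k["intrinsics"],1).tolist(),np.round(k["view"],3).tolist())
    for t in ("stand","bed_top","wide_plate","narrow_plate","cast","small_jar","pliers"):
        print(t,[(np.round(d["location"],3).tolist(),round(d["confidence"],2)) for d in manip.search_frame(c,t)])
print(manip.read_time_s(),manip.read_eef_pos(),manip.read_ee_rot(),manip.read_width())
E
```

```text
top [[518.4, 0.0, 314.6], [0.0, 518.4, 246.6], [0.0, 0.0, 1.0]] [[-0.004, -1.0, 0.025, -0.013], [-0.988, -0.0, -0.156, 0.601], [0.156, -0.025, -0.987, 1.213], [0.0, 0.0, 0.0, 1.0]]
stand [([0.548, 0.036, 0.027], 0.79)]
bed_top [([0.549, 0.033, 0.036], 0.64)]
wide_plate [([0.553, 0.297, 0.011], 0.81), ([0.548, 0.036, 0.026], 0.34)]
narrow_plate [([0.492, -0.29, 0.01], 0.95), ([0.482, -0.195, 0.011], 0.68)]
cast [([0.676, 0.017, 0.014], 0.74)]
small_jar [([0.681, -0.138, 0.048], 0.48)]
pliers [([0.683, 0.154, 0.009], 0.6)]
side [[488.7, 0.0, 326.5], [0.0, 488.7, 250.9], [0.0, 0.0, 1.0]] [[0.983, -0.181, 0.001, -0.574], [-0.123, -0.67, -0.732, 0.129], [0.133, 0.72, -0.681, 0.852], [0.0, 0.0, 0.0, 1.0]]
stand [([0.548, 0.011, 0.021], 0.8)]
bed_top [([0.546, 0.032, 0.038], 0.92)]
wide_plate [([0.557, 0.289, 0.013], 0.87), ([0.546, 0.031, 0.038], 0.43)]
narrow_plate [([0.486, -0.203, 0.014], 0.82), ([0.494, -0.295, 0.017], 0.7)]
cast [([0.681, 0.005, 0.018], 0.76)]
small_jar [([0.686, -0.152, 0.043], 0.66)]
pliers [([0.685, 0.147, 0.014], 0.84)]
0.8 [ 0.18193476 -0.65003256  0.23936242] [[ 9.63012292e-01  2.69457446e-01  1.01635095e-04]
 [ 2.69457455e-01 -9.63012291e-01 -8.52900884e-05]
 [ 7.48937959e-05  1.09521737e-04 -9.99999991e-01]] 0.08552066917438221
```

View pics/top0.png

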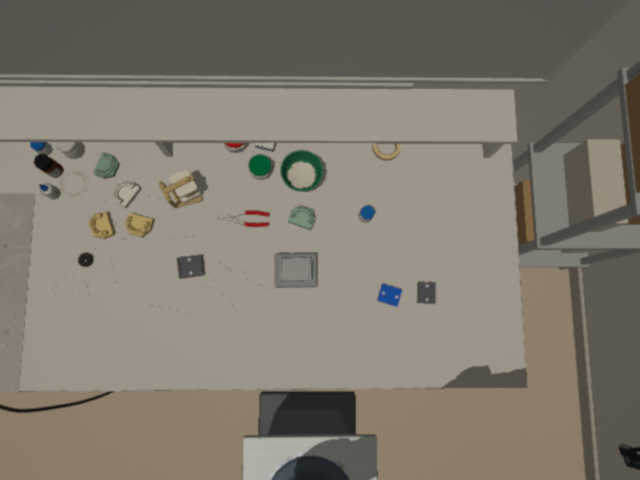

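View pics/side0.png

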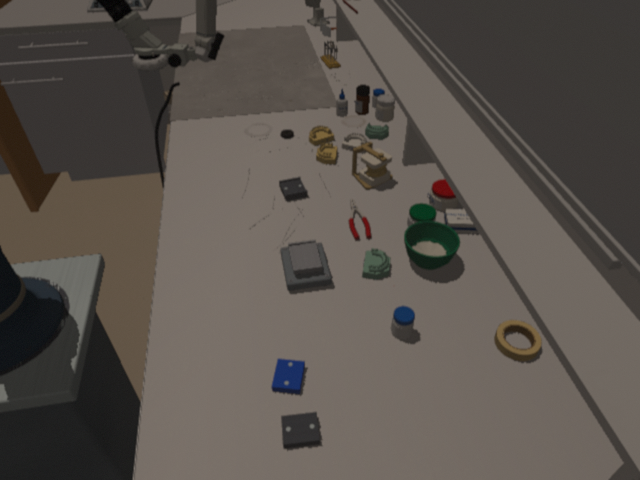

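Run:
```python
import cv2,numpy as np
im=cv2.imread("pics/top0.png")
def c(x,y,w,h,s): return cv2.resize(im[y:y+h,x:x+w],None,fx=s,fy=s,interpolation=cv2.INTER_CUBIC)
print([ (x,y) for x,y in ((0,0),)])
a=c(100,210,133,100,3);b=c(250,190,133,100,3)
d=c(390,240,133,100,3)
cv2.imwrite("pics/crop0.png",np.vstack([np.hstack([a,b]),np.hstack([d,d*0])]))
```

```text
[(0, 0)]
```

The narrow-plate candidates in the top view are the blue plate at (390,295) and the dark grey one at (426,292). The grey one fits the description, because blue is ruled out. The wide plate is at (191,266) and the stand is at (296,270). I'll confirm these in an enlarged crop.

Run:
```python
import cv2,numpy as np
im=cv2.imread("pics/top0.png")
def c(cx,cy,w=66,h=50,s=6): return cv2.resize(im[cy-h//2:cy+h//2,cx-w//2:cx+w//2],None,fx=s,fy=s,interpolation=cv2.INTER_CUBIC)
cv2.imwrite("pics/crop1.png",np.vstack([np.hstack([c(191,266),c(296,270)]),np.hstack([c(410,292),c(426,292)])]))
```

```text
(no output)
```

View pics/crop1.png

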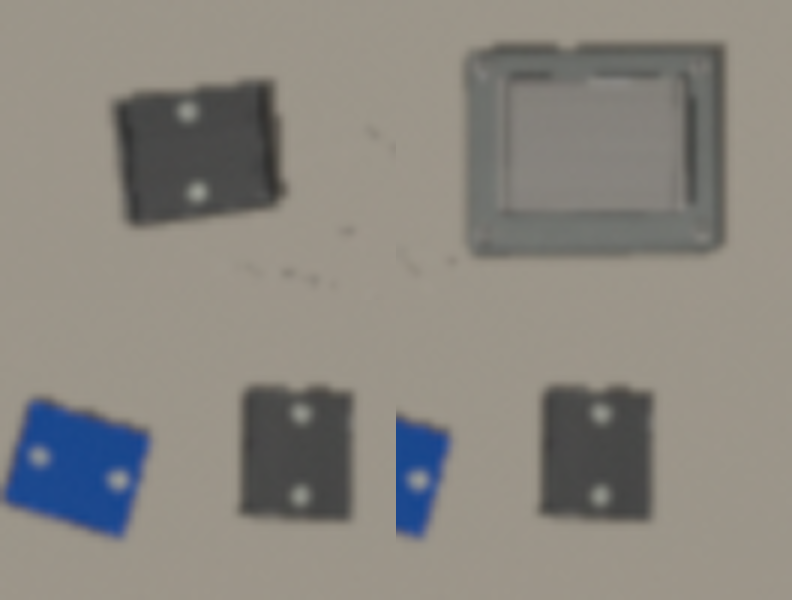

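The crop confirms it. The grey plate at (426,292) is the narrow one, about 18 by 22 px, with its long side along world x. The wide plate's ridges and the bed's rails sit on the ±y sides. Next I'll fit the exact poses from silhouettes in both cameras.

```bash
cat > h.py <<'E'
from workcell import manip
import cv2, numpy as np
from scipy.optimize import minimize
def proj(c,P):
    k=manip.calibration(c); P=np.atleast_2d(P); V=k["view"]
    q=P@np.array(V)[:3,:3].T+np.array(V)[:3,3]; p=q@np.array(k["intrinsics"]).T
    return p[:,:2]/p[:,2:]
def box(x,y,a,L,W,z0,z1):
    R=np.array([[np.cos(a),-np.sin(a)],[np.sin(a),np.cos(a)]])
    return np.array([[*(np.array([x,y])+R@[sx*L/2,sy*W/2]),z] for sx in(-1,1) for sy in(-1,1) for z in(z0,z1)])
def sil(c,boxes_,S=8,org=None,n=None):
    m=np.zeros((n*S,n*S),np.uint8)
    for b in boxes_:
        p=(proj(c,b)-org+0.5)*S
        cv2.fillConvexPoly(m,cv2.convexHull(np.round(p*8).astype(np.int32)),255,shift=3)
    return cv2.resize(m,(n,n),interpolation=cv2.INTER_AREA)/255.
def soft(im,c,loc,n,dark=True):
    u=np.round(proj(c,loc)[0]).astype(int); o=u-n//2
    g=im[o[1]:o[1]+n,o[0]:o[0]+n].astype(float)
    return o,g
def fit(ims,loc,mk,n=48,a0=0.):
    data=[]
    for c,im in ims.items():
        o,g=soft(im,c,loc,n)
        bg=np.median(np.concatenate([g[0],g[-1],g[:,0],g[:,-1]]),axis=0)
        d=np.linalg.norm(g-bg,axis=2)
        m0=sil(c,mk(loc[0],loc[1],a0),org=o,n=n)>.95
        ref=np.median(d[m0]); data.append((c,o,np.clip(d/ref,0,1)))
    def cost(p):
        return sum(((sil(c,mk(loc[0]+p[0]/1e3,loc[1]+p[1]/1e3,a0+p[2]/50),org=o,n=n)-d)**2).sum() for c,o,d in data)
    best=None
    for s in (-6,0,6):
        r=minimize(cost,[0,0,s],method="Nelder-Mead",options=dict(initial_simplex=np.array([[0,0,s],[6,0,s],[0,6,s],[0,0,s+5]],float),xatol=.02,fatol=.01))
        if best is None or r.fun<best.fun: best=r
    p=best.x; return loc[0]+p[0]/1e3,loc[1]+p[1]/1e3,a0+p[2]/50,best.fun
wide=lambda x,y,a:[box(x,y,a,.052,.060,0,.014),]+[box(x-s*np.sin(a)*.028,y+s*np.cos(a)*.028,a,.052,.004,.014,.018) for s in(-1,1)]
narrow=lambda x,y,a:[box(x,y,a,.052,.044,0,.014)]
stand=lambda x,y,a:[box(x,y,a,.084,.104,0,.024),box(x,y,a,.054,.076,.024,.040)]+[box(x-s*np.sin(a)*.036,y+s*np.cos(a)*.036,a,.054,.004,.04,.044) for s in(-1,1)]
E
python3 - <<'E'
from h import *
I={c:cv2.imread(f"pics/{c}0.png") for c in("top","side")}
jobs=dict(wide=(np.array([.554,.294,.012]),wide,44),narrow=(np.array([.493,-.292,.012]),narrow,40),stand=(np.array([.548,.034,.03]),stand,72))
out={}
for k,(l,mk,n) in jobs.items():
    for cs in (["top"],["side"],["top","side"]):
        r=fit({c:I[c] for c in cs},l,mk,n if cs!=["side"] else n+14); print(k,cs,np.round(r,4)); out[k]=r
vis={c:cv2.resize(I[c],None,fx=4,fy=4,interpolation=cv2.INTER_CUBIC) for c in I}
tiles=[]
for c in I:
  for k,(l,mk,n) in jobs.items():
    r=out[k]
    for b in mk(*r[:3]):
        h=cv2.convexHull(np.round((proj(c,b)+.5)*4).astype(np.int32)); cv2.polylines(vis[c],[h],True,(0,0,255),1)
    u=(proj(c,l)[0]*4).astype(int); tiles.append(vis[c][u[1]-130:u[1]+130,u[0]-130:u[0]+130])
cv2.imwrite("pics/fit0.png",np.vstack([np.hstack(tiles[:3]),np.hstack(tiles[3:])]))
E
```

```text
wide ['top'] [ 0.5591  0.2919  0.1307 22.1006]
wide ['side'] [ 0.5585  0.2943  0.1496 21.0561]Traceback (most recent call last):
  File "<stdin>", line 7, in <module>
  File "h.py", line 33, in fit
    r=minimize(cost,[0,0,s],method="Nelder-Mead",options=dict(initial_simplex=np.array([[0,0,s],[6,0,s],[0,6,s],[0,0,s+5]],float),xatol=.02,fatol=.01))
    res = _minimize_neldermead(fun, x0, args, callback, bounds=bounds,
                               **options)
    fxcc = func(xcc)
    fx = function(np.copy(x), *(wrapper_args + args))
  File "h.py", line 30, in cost
    return sum(((sil(c,mk(loc[0]+p[0]/1e3,loc[1]+p[1]/1e3,a0+p[2]/50),org=o,n=n)-d)**2).sum() for c,o,d in data)
  File "h.py", line 30, in <genexpr>
    return sum(((sil(c,mk(loc[0]+p[0]/1e3,loc[1]+p[1]/1e3,a0+p[2]/50),org=o,n=n)-d)**2).sum() for c,o,d in data)
                 ~~~^^^^^^^^^^^^^^^^^^^^^^^^^^^^^^^^^^^^^^^^^^^^^^^^^^^^^^^^^^^^
  File "h.py", line 14, in sil
    p=(proj(c,b)-org+0.5)*S
       ~~~~^^^^^
  File "h.py", line 5, in proj
    k=manip.calibration(c); P=np.atleast_2d(P); V=k["view"]
ValueError: time passes only in moves, steps and waits
```

```bash
python3 - <<'E'
s=open("h.py").read()
s=s.replace('def proj(c,P):\n    k=manip.calibration(c);','from functools import lru_cache\n@lru_cache(None)\ndef cal(c): return manip.calibration(c)\ndef proj(c,P):\n    k=cal(c);')
open("h.py","w").write(s)
E
cat > fit.py <<'E'
import sys
from h import *
tag=sys.argv[1]
I={c:cv2.imread(f"pics/{c}{tag}.png") for c in("top","side")}
jobs=dict(wide=(np.array([.557,.294,.012]),wide,44),narrow=(np.array([.493,-.292,.012]),narrow,40),stand=(np.array([.548,.034,.03]),stand,72))
out={}
for k,(l,mk,n) in jobs.items():
    for cs in (["top"],["side"],["top","side"]):
        r=fit({c:I[c] for c in cs},l,mk,n if cs!=["side"] else n+14); print(k,cs,np.round(r,4)); out[k]=r
vis={c:cv2.resize(I[c],None,fx=4,fy=4,interpolation=cv2.INTER_CUBIC) for c in I}
tiles=[]
for c in I:
  for k,(l,mk,n) in jobs.items():
    r=out[k]
    for b in mk(*r[:3]):
        h=cv2.convexHull(np.round((proj(c,b)+.5)*4).astype(np.int32)); cv2.polylines(vis[c],[h],True,(0,0,255),1)
    u=(proj(c,l)[0]*4).astype(int); v=np.zeros((260,260,3),np.uint8); t=vis[c][u[1]-130:u[1]+130,u[0]-130:u[0]+130]; v[:t.shape[0],:t.shape[1]]=t; tiles.append(v)
cv2.imwrite(f"pics/fit{tag}.png",np.vstack([np.hstack(tiles[:3]),np.hstack(tiles[3:])]))
E
python3 fit.py 0
```

```text
wide ['top'] [ 0.5591  0.2918  0.1271 22.0349]
wide ['side'] [ 0.5585  0.2943  0.1491 23.9002]
wide ['top', 'side'] [ 0.5589  0.2928  0.1467 42.5202]
narrow ['top'] [ 0.493  -0.2911 -0.0417 15.2788]
narrow ['side'] [ 4.91900e-01 -2.90900e-01 -4.51000e-02  5.92316e+01]
narrow ['top', 'side'] [ 4.91900e-01 -2.90900e-01 -5.28000e-02  6.93085e+01]
stand ['top'] [5.494000e-01 3.130000e-02 7.400000e-03 1.466901e+02]
stand ['side'] [5.48200e-01 3.21000e-02 2.44000e-02 1.23376e+02]
stand ['top', 'side'] [5.484000e-01 3.190000e-02 2.380000e-02 2.798725e+02]
```

View pics/fit0.png

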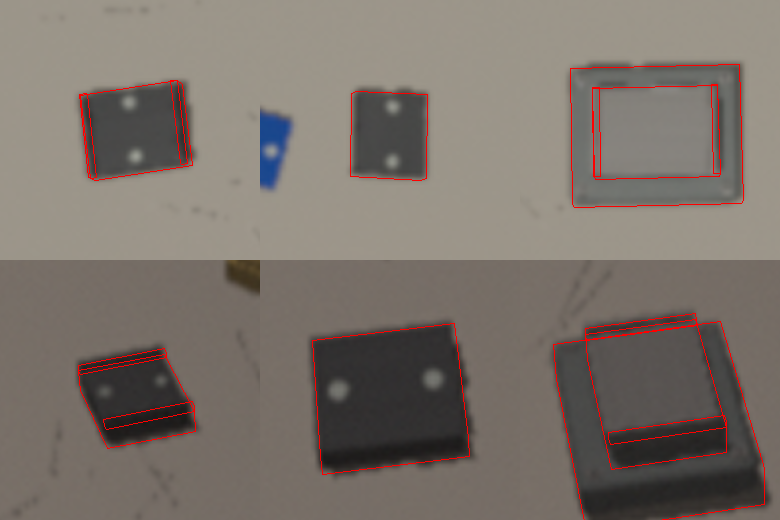

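The overlays match the outlines to about a pixel. The fitted poses are:

| Thing | x (m) | y (m) | Yaw (rad) |
|---|---|---|---|
| Wide plate | 0.559 | 0.293 | 0.14 |
| Narrow plate | 0.4925 | -0.291 | -0.046 |
| Stand | 0.549 | 0.0317 | 0.015 |

Now I'll grasp the wide plate.

```bash
cat >> h.py <<'E'
def rot(a,s=1):
    y=s*np.array([np.cos(a),np.sin(a),0]); z=np.array([0,0,-1.]); return np.column_stack([np.cross(y,z),y,z])
W=(.559,.293,.14); N=(.4925,-.291,-.046); S=(.549,.0317,.015)
def st(m=""): print(m,round(manip.read_time_s(),2),np.round(manip.read_eef_pos(),4),"F",np.round(manip.read_ft_force(),2),"w",round(manip.read_width(),4))
E
python3 - <<'E'
from h import *
for n,(x,y,a) in dict(W=W,N=N,S=S).items():
    for s in (1,-1):
        for z in (.011,.15):
            q=manip.ik([x,y,z],rot(a,s)); print(n,s,z,None if q is None else np.round(q,2))
E
```

```text
W 1 0.011 [ 0.09  0.91 -0.97  1.77  0.9   0.98 -1.12]
W 1 0.15 [ 0.13  0.71 -1.02  1.69  0.66  1.13 -0.95]
W -1 0.011 [ 0.19  1.05 -1.19  1.77  1.08  1.14  1.92]
W -1 0.15 [ 0.2   0.8  -1.18  1.69  0.79  1.21  2.1 ]
N 1 0.011 [ 0.77  0.63 -0.41  1.94  0.4   0.65  0.06]
N 1 0.15 [ 0.83  0.44 -0.48  1.85  0.25  0.91  0.18]
N -1 0.011 [ 0.31  0.6   0.2   1.97 -0.21  0.59 -2.54]
N -1 0.15 [ 0.34  0.4   0.15  1.88 -0.08  0.87 -2.66]
S 1 0.011 [ 0.27  0.64 -0.53  1.98  0.51  0.66 -0.58]
S 1 0.15 [ 0.45  0.47 -0.76  1.89  0.4   0.93 -0.48]
S -1 0.011 [ 0.68  0.96 -1.19  1.96  1.07  1.04  2.13]
S -1 0.15 [ 0.7   0.66 -1.18  1.88  0.7   1.09  2.4 ]
```

Run:
```python
from h import *
R=rot(W[2])
manip.move_pose([W[0],W[1],.16],R); st("hover")
manip.move_linear([W[0],W[1],.03],feed=.15)
hit=manip.move_linear([W[0],W[1],.011],feed=.05,until_force=5); st(f"down {hit}")
manip.close_gripper(30); st("closed")
manip.dwell(.2); cv2.imwrite("pics/top1.png",manip.camera("top")); st()
manip.move_linear([W[0],W[1],.04],feed=.06); st("lift")
manip.move_linear([W[0],W[1],.13],feed=.15); st("lift")
cv2.imwrite("pics/side1.png",manip.camera("side"))
im=np.hstack([cv2.imread("pics/top1.png")[190:310,130:300],cv2.imread("pics/side1.png")[80:200,230:400]])
cv2.imwrite("pics/g1.png",cv2.resize(im,None,fx=2.3,fy=2.3))
```

```text
hover 4.34 [0.5595 0.2921 0.1599] F [0.47 0.58 0.62] w 0.0852
down False 5.89 [0.5588 0.293  0.0107] F [ 0.39 -0.43  0.69] w 0.0852
closed 6.31 [0.5592 0.2933 0.0115] F [-0.2   0.39  2.48] w 0.051
 6.56 [0.5592 0.2932 0.0114] F [0.16 0.13 4.36] w 0.0509
lift 7.19 [0.559  0.2928 0.0401] F [-0.27 -0.93 -1.56] w 0.0509
lift 7.94 [0.5586 0.2923 0.1291] F [ 0.27 -0.19 -1.34] w 0.0511
```

View pics/g1.png

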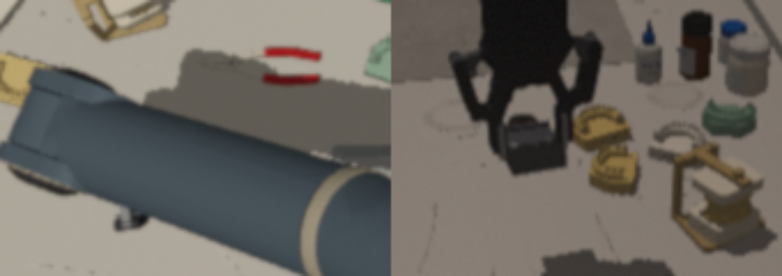

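Run:
```python
import cv2,numpy as np
im=cv2.imread("pics/side1.png")[110:170,255:335]
im=cv2.convertScaleAbs(im,alpha=2.2,beta=10)
cv2.imwrite("pics/g1b.png",cv2.resize(im,None,fx=9,fy=9,interpolation=cv2.INTER_CUBIC))
```

```text
(no output)
```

View pics/g1b.png

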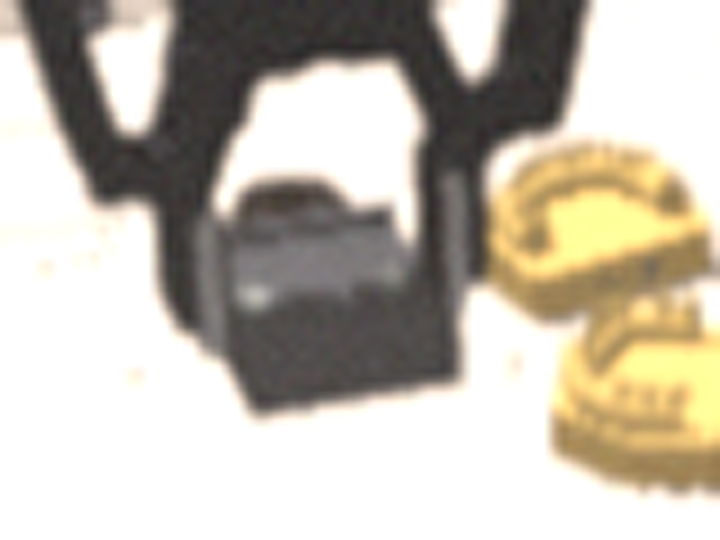

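Run:
```python
from h import *
im=cv2.imread("pics/side1.png"); im=cv2.convertScaleAbs(im,alpha=2.2,beta=10)
v=cv2.resize(im,None,fx=8,fy=8,interpolation=cv2.INTER_CUBIC)
for b in wide(.5588,.2925,.14):
    b=b+[0,0,.1177]
    cv2.polylines(v,[cv2.convexHull(np.round((proj("side",b)+.5)*8).astype(np.int32))],True,(0,0,255),1)
cv2.imwrite("pics/g1c.png",v[110*8:170*8,255*8:335*8])
```

```text
(no output)
```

View pics/g1c.png

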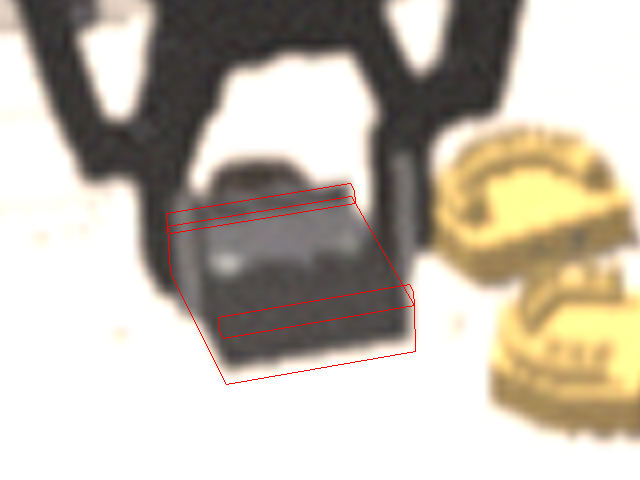

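The plate is held. Its near edge looks a little higher than the model, so I'll look again closer to the camera, above the stand.

Run:
```python
from h import *
R=rot(S[2])
manip.move_linear([.55,.16,.13],rot=rot(.07),feed=.2)
manip.move_linear([S[0],S[1],.13],rot=R,feed=.2)
manip.dwell(.3); st("hover"); p=manip.read_eef_pos()
im=manip.camera("side"); cv2.imwrite("pics/side2.png",im); st()
im=cv2.convertScaleAbs(im,alpha=2.2,beta=10)
v=cv2.resize(im,None,fx=6,fy=6,interpolation=cv2.INTER_CUBIC)
for b in wide(p[0],p[1],S[2]):
    b=b+[0,0,p[2]-.0113]
    cv2.polylines(v,[cv2.convexHull(np.round((proj("side",b)+.5)*6).astype(np.int32))],True,(0,0,255),1)
c=np.round(proj("side",p)[0]*6).astype(int)
cv2.imwrite("pics/g2.png",v[c[1]-250:c[1]+330,c[0]-300:c[0]+300])
```

```text
hover 9.9 [0.5489 0.0328 0.1301] F [ 0.33 -0.03 -1.3 ] w 0.0512
 9.95 [0.549  0.0325 0.1301] F [ 0.18  0.43 -0.74] w 0.0509
```

View pics/g2.png

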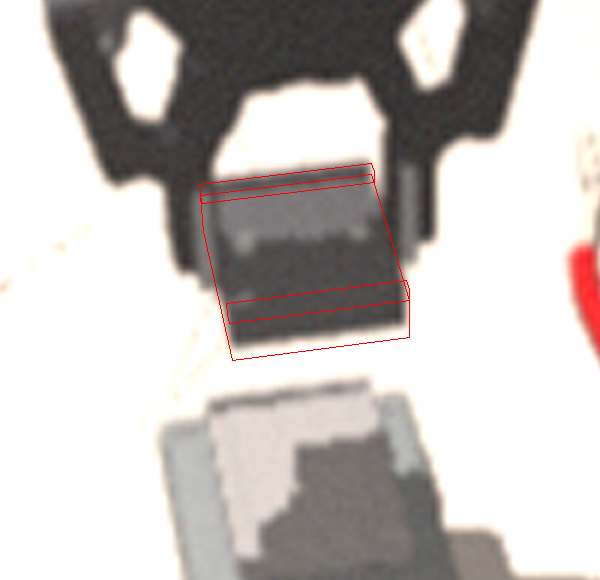

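Run:
```python
from h import *
from scipy.optimize import least_squares
from scipy.spatial.transform import Rotation as Ro
p=np.array([.549,.0326,.1301]); c0=np.round(proj("side",np.array([.549,.0325,.1301]))[0]*6).astype(int)-[300,250]
dots=np.array([[-.0165,0,.014],[.0165,0,.014]])
nb=np.array([[-.026,-.03,0],[.026,-.03,0]]); ft=np.array([[-.026,.03,.018],[.026,.03,.018]]); 
A=np.vstack([dots,nb,ft])
def f(t,dy,dz): 
    R=Ro.from_euler("zx",[S[2],t]).as_matrix()
    return (proj("side",p+[0,dy,dz]+A@R.T)+.5)*6-c0
print(np.round(f(0,0,-.0113)).tolist())
for t in(-.15,-.1,-.05): print(t,np.round(f(t,0,-.0113)).tolist())
# check dot rel. on initial image too
for c in("top","side"):
    R=Ro.from_euler("z",.14).as_matrix(); print(c,np.round(proj(c,np.array([.559,.293,0])+A[:2]@R.T),1).tolist())
v=cv2.resize(cv2.convertScaleAbs(cv2.imread("pics/side2.png"),alpha=3.5,beta=-10),None,fx=12,fy=12,interpolation=cv2.INTER_CUBIC)
k=c0*2
cv2.imwrite("pics/g2z.png",v[k[1]+260:k[1]+760,k[0]+350:k[0]+900])
```

```text
[[247.0, 253.0], [358.0, 239.0], [232.0, 360.0], [409.0, 336.0], [200.0, 184.0], [371.0, 163.0]]
-0.15 [[246.0, 249.0], [357.0, 235.0], [231.0, 347.0], [409.0, 324.0], [200.0, 191.0], [370.0, 171.0]]
-0.1 [[246.0, 250.0], [357.0, 236.0], [231.0, 351.0], [409.0, 328.0], [200.0, 188.0], [371.0, 168.0]]
-0.05 [[247.0, 251.0], [358.0, 237.0], [232.0, 356.0], [409.0, 333.0], [200.0, 186.0], [371.0, 165.0]]
top [[190.6, 272.3], [189.2, 259.1]]
side [[286.2, 188.9], [300.0, 186.2]]
```

View pics/g2z.png

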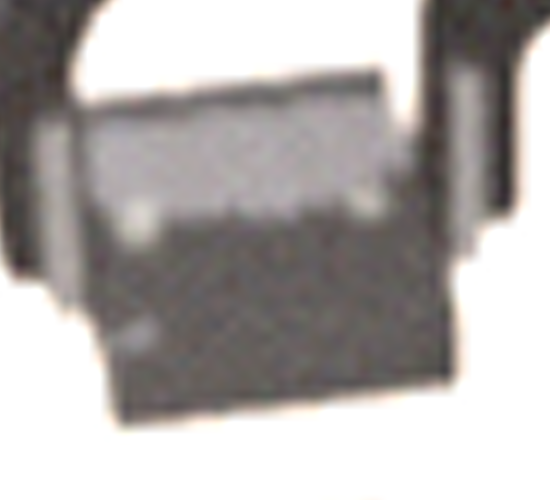

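In the side view the held plate's far top edge runs (212,182)→(365,165) in the 6x crop. Its near bottom edge runs (235,342)→(402,320), about 2.7 px too high. So the plate has tipped about 0.15 rad in the grip, with its +y side low, and may sit about 2 mm towards +y. I'll lower it gently until the bed pushes it flat, then release.

Run:
```python
from h import *
y=S[1]-.0015; x=S[0]
manip.move_linear([x,y,.070],feed=.12); st("pre")
h=manip.move_linear([x,y,.050],feed=.02,until_force=2.5); st(f"touch {h}")
h=manip.move_linear([x,y,.0505],feed=.01,until_force=4); st(f"down {h}")
manip.dwell(.2); st()
im=manip.camera("side"); cv2.imwrite("pics/side3.png",im)
v=cv2.resize(cv2.convertScaleAbs(im,alpha=2.2,beta=10),None,fx=8,fy=8,interpolation=cv2.INTER_CUBIC)
c=np.round(proj("side",[x,y,.05])[0]*8).astype(int)
cv2.imwrite("pics/g3.png",v[c[1]-300:c[1]+250,c[0]-300:c[0]+300])
```

```text
pre 10.6 [0.5493 0.0306 0.0702] F [-0.32  0.55  0.14] w 0.0508
touch True 11.49 [0.5488 0.0301 0.0507] F [ 0.89 -0.15  3.51] w 0.0508
down False 11.76 [0.5489 0.0302 0.0506] F [-0.3  -0.33  3.55] w 0.0514
 11.96 [0.549  0.0302 0.0505] F [-0.9  -0.33  3.41] w 0.0513
```

View pics/g3.png

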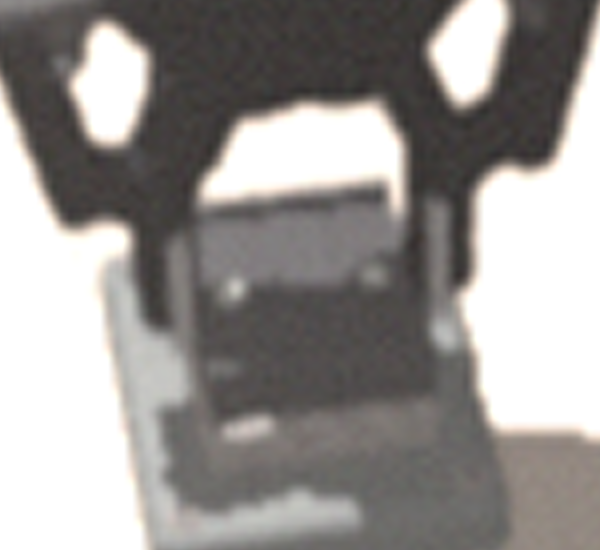

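It touched at TCP z 0.0507, which is the height expected for a flat plate. Releasing and checking.

Run:
```python
from h import *
manip.open_gripper(); st("open")
p=manip.read_eef_pos()
manip.move_linear([p[0],p[1],.13],feed=.12)
manip.move_linear([.549,-.12,.16],rot=rot(-.02),feed=.25); st()
for c in("top","side"): cv2.imwrite(f"pics/{c}4.png",manip.camera(c))
V=[]
for c in("top","side"):
    im=cv2.imread(f"pics/{c}4.png"); u=np.round(proj(c,[.549,.0317,.04])[0]).astype(int)
    t=im[u[1]-40:u[1]+40,u[0]-45:u[0]+45]; V.append(cv2.resize(cv2.convertScaleAbs(t,alpha=1.6),(0,0),fx=4.4,fy=4.4,interpolation=cv2.INTER_CUBIC))
cv2.imwrite("pics/g4.png",np.hstack(V))
```

```text
open 12.45 [0.549  0.0302 0.0504] F [0.26 0.72 0.54] w 0.0852
 14.03 [ 0.5486 -0.1182  0.1596] F [-0.57  0.39 -0.73] w 0.0853
```

View pics/g4.png

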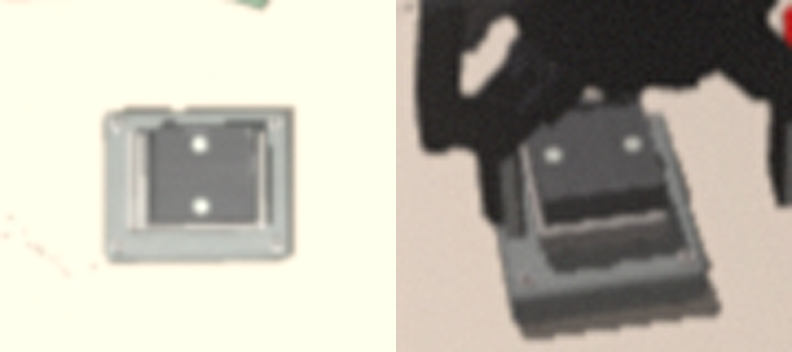

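Run:
```python
from h import *
c="top"; im=cv2.imread("pics/top4.png"); u=np.round(proj(c,[.549,.0317,.04])[0]).astype(int)
s=14; v=cv2.resize(cv2.convertScaleAbs(im,alpha=1.5),None,fx=s,fy=s,interpolation=cv2.INTER_CUBIC)
w=v.copy()
for b in stand(*S)[1:]: cv2.polylines(w,[cv2.convexHull(np.round((proj(c,b)+.5)*s).astype(np.int32))],True,(0,200,0),1)
for b in wide(*S): cv2.polylines(w,[cv2.convexHull(np.round((proj(c,b+[0,0,.04])+.5)*s).astype(np.int32))],True,(0,0,255),1)
o=(u-[20,19])*s
cut=lambda a:a[o[1]:o[1]+38*s,o[0]:o[0]+28*s*2-28*s//1+12*s]
cv2.imwrite("pics/g4b.png",cv2.resize(np.hstack([cut(v),cut(w)]),None,fx=.7,fy=.7))
```

```text
(no output)
```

View pics/g4b.png

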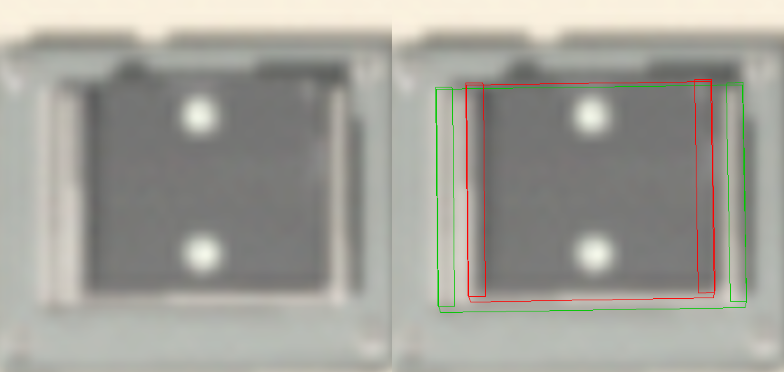

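Viewed from the top, the plate lies between the rails. The gap from plate edge to rail outer edge is about 40 px on the left and 18 px on the right, so the plate is about 2.5 mm towards -y, which is within tolerance. Its ends are about flush. Now I'll press it.

```bash
cat >> h.py <<'E'
def press(x,y,ztop,give=.0042):
    manip.close_gripper(20); 
    manip.move_linear([x,y,ztop+.028],rot=rot(S[2]),feed=.2); manip.dwell(.2); st("pre"); 
    h=manip.move_linear([x,y,ztop+.003],feed=.03,until_force=1.5); st(f"touch {h}")
    z0=manip.read_eef_pos()[2]
    z=z0
    for i in range(14):
        z-=.0005 if i else .0
        if i: manip.move_linear([x,y,z],feed=.01)
        f=np.mean([manip.read_ft_force()[2] for _ in range(4)]); zz=manip.read_eef_pos()[2]
        print(i,round(z,4),round(zz,4),round(f,2))
        if f>9 or z0-zz>=give: break
    manip.dwell(.4); st("held")
    im=manip.camera("side")
    manip.move_linear([x,y,ztop+.02],feed=.015); st("up")
    manip.move_linear([x,y,ztop+.08],feed=.15)
    return im
E
python3 - <<'E'
from h import *
im=press(.550,.0305,.054); cv2.imwrite("pics/side5.png",im)
E
```

```text
pre 16.1 [0.5503 0.0292 0.0823] F [ 0.22  0.68 -0.67] w -0.0003
touch True 16.76 [0.5498 0.0304 0.0611] F [ 0.83 -0.07  3.26] w 0.0003
0 0.0611 0.0611 3.26
1 0.0606 0.0606 3.53
2 0.0601 0.0601 3.9
3 0.0596 0.0596 4.23
4 0.0591 0.0591 5.21
5 0.0586 0.0586 4.98
6 0.0581 0.0581 4.74
7 0.0576 0.0576 6.31
8 0.0571 0.0571 5.68
9 0.0566 0.0571 9.2
held 19.41 [0.5499 0.0304 0.0571] F [-3.49 -1.11  8.58] w 0.0001
up 20.77 [0.55   0.0305 0.0739] F [0.47 0.03 0.56] w 0.0001
```

The force rose along the spring line to about 6 N, and to 9 N at the stop at z 0.0571. That is about 5 mm of travel, and the bed rose again. Next I'll check the wide plate and move to the narrow one.

Run:
```python
from h import *
manip.open_gripper()
R=rot(N[2])
manip.move_linear([.53,-.13,.14],rot=rot(-.02),feed=.25)
manip.move_linear([N[0],N[1],.13],rot=R,feed=.25); manip.dwell(.1); st("hoverN")
for c in("top","side"): cv2.imwrite(f"pics/{c}6.png",manip.camera(c))
im=cv2.imread("pics/top6.png"); u=np.round(proj("top",[.549,.0317,.04])[0]).astype(int)
a=cv2.resize(cv2.convertScaleAbs(im[u[1]-19:u[1]+19,u[0]-20:u[0]+20],alpha=1.5),None,fx=10,fy=10,interpolation=cv2.INTER_CUBIC)
im=cv2.imread("pics/side6.png"); u=np.round(proj("side",[.549,.0317,.04])[0]).astype(int)
b=cv2.resize(cv2.convertScaleAbs(im[u[1]-38:u[1]+38,u[0]-38:u[0]+38],alpha=1.8),None,fx=5,fy=5,interpolation=cv2.INTER_CUBIC)
cv2.imwrite("pics/g6.png",np.hstack([a,b]))
```

```text
hoverN 23.81 [ 0.4935 -0.2881  0.1305] F [-0.12  0.35  0.5 ] w 0.0856
```

View pics/g6.png

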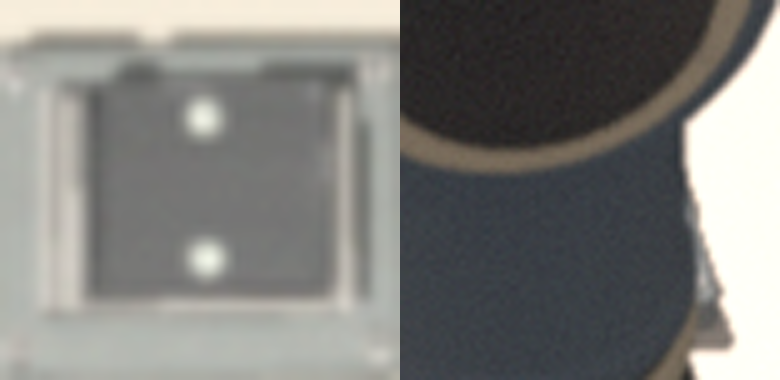

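View pics/side6.png

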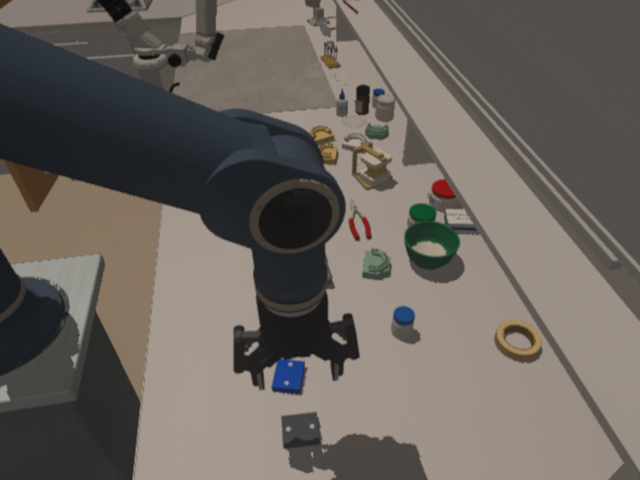

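The wide plate is where it was after the press, with dots at (203,118) and (206,260) in the 10x crop. I'll use the bright dots in the same camera to get consistent plate centres.

Run:
```python
from h import *
def inv(c,uv,z):
    k=cal(c);V=np.array(k["view"]);K=np.array(k["intrinsics"])
    d=V[:3,:3].T@np.linalg.inv(K)@[*uv,1]; C=-V[:3,:3].T@V[:3,3]
    return C+d*(z-C[2])/d[2]
def dots(img,c,loc,z,r):
    im=cv2.imread(img).astype(float).min(2); u=np.round(proj(c,loc)[0]).astype(int)
    o=u-r; g=im[o[1]:o[1]+2*r,o[0]:o[0]+2*r]; b=np.median(g); m=(g>b+35).astype(np.uint8)
    n,l,s,ct=cv2.connectedComponentsWithStats(m)
    pts=[]
    for i in range(1,n):
        ys,xs=np.where(cv2.dilate((l==i).astype(np.uint8),np.ones((3,3)))>0); w=np.clip(g[ys,xs]-b,0,None)
        pts.append(((xs*w).sum()/w.sum()+o[0],(ys*w).sum()/w.sum()+o[1]))
    P=[inv(c,p,z) for p in pts]
    if len(P)!=2: print("n",len(P),pts); return
    P.sort(key=lambda p:p[0]); d=P[1]-P[0]
    print(img,np.round(np.mean(P,0)[:2],4),"yaw",round(np.arctan2(d[1],d[0]),3),"len",round(np.linalg.norm(d),4))
dots("pics/top0.png","top",[.559,.293,.014],.014,9)
dots("pics/top0.png","top",[.4925,-.291,.014],.014,8)
dots("pics/side0.png","side",[.4925,-.291,.014],.014,13)
dots("pics/top6.png","top",[.55,.03,.054],.054,9)
dots("pics/top4.png","top",[.55,.03,.054],.054,9)
dots("pics/side4.png","side",[.55,.03,.054],.054,11)
```

```text
pics/top0.png [0.5586 0.2937] yaw 0.147 len 0.0339
pics/top0.png [ 0.493  -0.2919] yaw -0.049 len 0.0322
pics/side0.png [ 0.4916 -0.2896] yaw -0.05 len 0.0325
pics/top6.png [0.5505 0.0309] yaw 0.023 len 0.0335
pics/top4.png [0.5505 0.0309] yaw 0.022 len 0.0335
pics/side4.png [0.5493 0.0337] yaw 0.02 len 0.0339
```

The top and side views differ by a steady 1–3 mm bias. The top view agrees with the robot to about 1 mm, so I'll grip the narrow grey plate using the top values, slightly higher than before.

Run:
```python
from h import *
x,y,a=.4925,-.2922,-.049
R=rot(a)
manip.move_linear([x,y,.04],rot=R,feed=.15)
hit=manip.move_linear([x,y,.013],feed=.05,until_force=5); st(f"down {hit}")
manip.close_gripper(30); manip.dwell(.2); st("closed"); print(manip.read_eef_pos())
p=manip.read_eef_pos()
manip.move_linear([x,y,.04],feed=.06)
manip.move_linear([x,y,.14],feed=.15); manip.dwell(.1);st("lift")
manip.move_linear([.53,-.13,.15],rot=rot(0),feed=.25)
manip.move_linear([.549,.0304,.14],rot=rot(.02),feed=.25); manip.dwell(.2); st("hover")
im=manip.camera("side"); cv2.imwrite("pics/side7.png",im); p=manip.read_eef_pos()
v=cv2.resize(cv2.convertScaleAbs(im,alpha=2.4,beta=5),None,fx=6,fy=6,interpolation=cv2.INTER_CUBIC)
for b in narrow(p[0],p[1],.02):
    cv2.polylines(v,[cv2.convexHull(np.round((proj("side",b+[0,0,p[2]-.013])+.5)*6).astype(np.int32))],True,(0,0,255),1)
c=np.round(proj("side",p)[0]*6).astype(int)
cv2.imwrite("pics/g7.png",v[c[1]-200:c[1]+380,c[0]-300:c[0]+300])
```

```text
down False 25.35 [ 0.4926 -0.292   0.0129] F [0.69 0.69 0.65] w 0.0854
closed 25.97 [ 0.4928 -0.2923  0.0135] F [-1.37  0.86  5.75] w 0.0508
[ 0.49275123 -0.29229346  0.01346288]
lift 27.48 [ 0.4916 -0.292   0.1387] F [-0.   -0.07 -1.31] w 0.051
hover 29.3 [0.5491 0.0282 0.1398] F [-0.79 -1.03 -2.13] w 0.0512
```

View pics/g7.png

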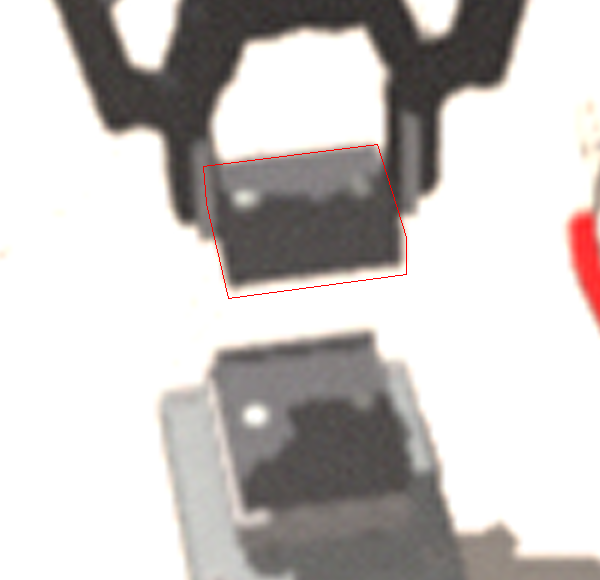

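The plate is held level between the fingers above the wide plate. Setting it down.

Run:
```python
from h import *
x,y=.549,.0304
manip.move_linear([x,y,.088],feed=.12); manip.dwell(.3); st("pre")
h=manip.move_linear([x,y,.065],feed=.02,until_force=2.5); st(f"touch {h}")
manip.dwell(.1); st()
manip.open_gripper(); st("open"); p=manip.read_eef_pos()
manip.move_linear([p[0],p[1],.13],feed=.12)
manip.move_linear([.549,-.12,.16],rot=rot(-.02),feed=.25); st()
for c in("top","side"): cv2.imwrite(f"pics/{c}8.png",manip.camera(c))
im=cv2.imread("pics/top8.png"); u=np.round(proj("top",[.549,.0317,.04])[0]).astype(int)
a=cv2.resize(cv2.convertScaleAbs(im[u[1]-19:u[1]+19,u[0]-20:u[0]+20],alpha=1.5),None,fx=10,fy=10,interpolation=cv2.INTER_CUBIC)
im=cv2.imread("pics/side8.png"); u=np.round(proj("side",[.549,.0317,.04])[0]).astype(int)
b=cv2.resize(cv2.convertScaleAbs(im[u[1]-38:u[1]+38,u[0]-38:u[0]+38],alpha=1.8),None,fx=5,fy=5,interpolation=cv2.INTER_CUBIC)
cv2.imwrite("pics/g8.png",np.hstack([a,b]))
```

```text
pre 30.23 [0.5494 0.0304 0.0886] F [-0.62  0.17 -0.71] w 0.051
touch True 31.22 [0.5489 0.0304 0.0664] F [1.4  0.19 2.85] w 0.0509
 31.32 [0.5489 0.0304 0.0663] F [ 1.29 -0.16  2.08] w 0.0509
open 31.76 [0.5478 0.0299 0.0656] F [-0.14  1.22 -0.25] w 0.0853
 33.2 [ 0.5485 -0.1182  0.1595] F [-0.62  0.96  1.02] w 0.0852
```

View pics/g8.png

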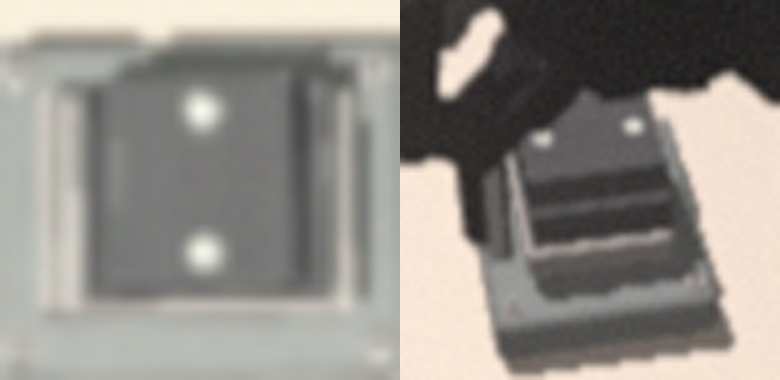

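The narrow plate lies flat between the ridges, with its dots at (203,112) and (205,255) over the same centre line. It touched at z 0.0664, which is the expected height. Pressing it now.

Run:
```python
from h import *
im=press(.550,.0305,.068,give=.0040); cv2.imwrite("pics/side9.png",im)
manip.move_linear([.549,-.14,.18],rot=rot(-.02),feed=.25); manip.dwell(.2); st()
for c in("top","side"): cv2.imwrite(f"pics/{c}10.png",manip.camera(c))
im=cv2.imread("pics/top10.png"); u=np.round(proj("top",[.549,.0317,.04])[0]).astype(int)
a=cv2.resize(cv2.convertScaleAbs(im[u[1]-19:u[1]+19,u[0]-20:u[0]+20],alpha=1.5),None,fx=10,fy=10,interpolation=cv2.INTER_CUBIC)
w=a.copy()
for bs,z in ((wide(.5505,.0309,.022),.04),(narrow(.5505,.0309,.022),.054)):
    for b in bs: cv2.polylines(w,[cv2.convexHull(np.round((proj("top",b+[0,0,z])-(u-[20,19])+.5)*10).astype(np.int32))],True,(0,0,255),1)
im=cv2.imread("pics/side10.png"); u=np.round(proj("side",[.549,.0317,.04])[0]).astype(int)
b=cv2.resize(cv2.convertScaleAbs(im[u[1]-38:u[1]+38,u[0]-38:u[0]+38],alpha=1.8),None,fx=5,fy=5,interpolation=cv2.INTER_CUBIC)
cv2.imwrite("pics/g10.png",cv2.resize(np.hstack([w,b]),None,fx=1,fy=1))
```

```text
pre 35.23 [0.5503 0.0292 0.0963] F [-0.12 -0.48  0.45] w 0.0002
touch True 35.91 [0.5498 0.0304 0.0743] F [0.29 0.86 2.34] w 0.0001
0 0.0743 0.0743 2.34
1 0.0738 0.0738 2.57
2 0.0733 0.0733 4.09
3 0.0728 0.0728 3.08
4 0.0723 0.0723 3.39
5 0.0718 0.0718 4.58
6 0.0713 0.0713 5.24
7 0.0708 0.0711 6.16
8 0.0703 0.0711 11.42
held 38.31 [0.5499 0.0305 0.0711] F [-4.69 -1.71 10.58] w 0.0002
up 39.68 [0.5499 0.0305 0.0879] F [ 0.44 -0.08  0.24] w -0.0001
 41.27 [ 0.5489 -0.1379  0.1799] F [ 0.23  0.27 -0.96] w -0.0
```

View pics/g10.png

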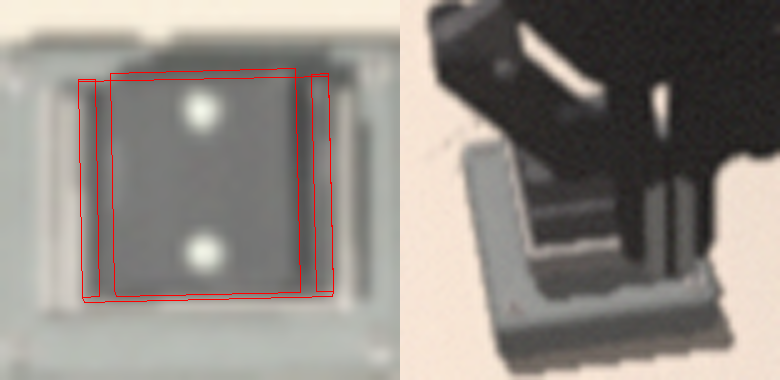

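View pics/side10.png

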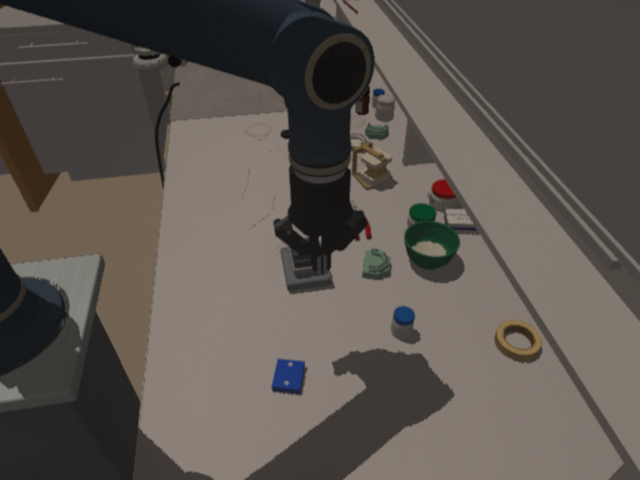

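Both outlines match the wide and narrow plates centred on each other. The press bottomed at z 0.0711, exactly 14 mm above the first press, so the bed reached its stop. I'll do one last side check with the arm clear.

Run:
```python
from h import *
manip.move_linear([.47,-.33,.2],rot=rot(-.05),feed=.25); manip.dwell(.3); st()
for c in("top","side"): cv2.imwrite(f"pics/{c}11.png",manip.camera(c))
b=[]
for c in("top","side"):
    im=cv2.imread(f"pics/{c}11.png"); u=np.round(proj(c,[.549,.0317,.04])[0]).astype(int)
    b.append(cv2.resize(cv2.convertScaleAbs(im[u[1]-38:u[1]+38,u[0]-38:u[0]+38],alpha=1.8),None,fx=5,fy=5,interpolation=cv2.INTER_CUBIC))
cv2.imwrite("pics/g11.png",np.hstack(b))
```

```text
42.65 [ 0.4705 -0.329   0.2001] F [0.16 0.44 0.14] w 0.0002
```

View pics/g11.png

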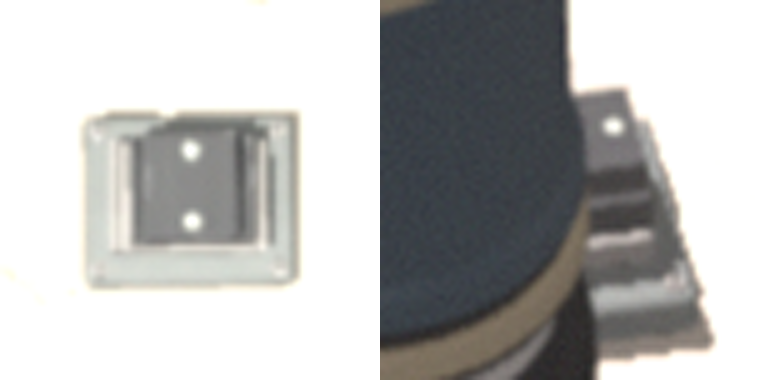

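The stack is centred, and the narrow plate's dot sits at (233,126) in the side crop, the same as before pressing, so the bed is back up. Handing in.

Run:
```python
from h import *
manip.close_job()
```

```text
the job is handed in; nothing more can be done
```

I laid the wide plate on the bed between the rails, let go, and pressed it down. I then laid the dark grey narrow plate between its ridges, not the blue look-alike, and pressed that the same way. I handed the job in at about 43 s of the 64 s allowed.

**Presses:** Both presses ran slightly past "nearly", right to the stop. The fingertips bottomed at 0.0571 m and 0.0711 m, which is exactly one plate thickness (14 mm) apart. The forces there were about 9 N and 11 N.

**Final position:** In the top view the two plates are centred on each other within about 1 mm. After the second press the narrow plate's dot is in the same place in the side view as before, so the bed came back up.

**What disagreed:**
- The wide plate lies about 1–2.5 mm off the bed's centre towards -y, inside the 6 mm limit.
- The side camera reads y about 2–3 mm higher than the top one.
- The wide plate looked about 0.15 rad tilted in the grip in the side view. Its touchdown height and the pictures after release showed it flat.
- The arm partly hid the stack in the last side picture.

The cast, jar, pliers and blue plate were never approached closely and looked unmoved in the last full side picture, though the gripper partly covered the pliers in it.

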